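Index the plate carriage under the viewing ring

ROBOT

A 6-joint arm with a two-finger parallel gripper is mounted at the origin on a cart in front of the work surface, level with it; the furniture and walls round the work are solid. World frame = base frame: x ahead of the robot, y to its left, z up, the work surface at z = 0. Lengths are in m, angles in rad, forces in N, time in s.
With the tool pointing down it reaches from about 0.275 to 0.975 m from the base axis. Payload 8.4 kg.
Tool frame: the origin (TCP) lies midway between the tips of the shut fingers; the grasp point (between the pads) lies robot.grip_depth behind it (robot.grip_depth is the distance from the TCP to the grasp point, in m); z points along the fingers, y is the line along which they close (so a half turn about z gives the same grasp; the last joint's range is limited). The gripper opens to 92 mm and grips with 3 to 60 N. Pads are 20 mm wide; open, the fingers measure 128 mm over their backs; the gripper's body (75 mm by 189 mm) begins 69 mm behind the grasp point.
Start: joints at [1.282, 0.353, 1.633, -0, 1.155, -0.002], TCP at [0.177, 0.599, 0.215] pointing down, gripper open.
Joint ranges: [-2.63, 2.63], [-0.92, 2.1], [0.06, 2.66], [-1.3, 4.44], [0, 2.69], [-3.02, 3.02]. Speed limits (rad/s): [2.22, 2.22, 2.79, 3.14, 3.14, 3.14].

INTERFACE

Orientations are given as a unit quaternion [w, x, y, z].
In Python, from plant import robot, optics, ticket, finder gives the robot as it stands.
- The arm moves only by the tool arm_command, never from a script. Its argument "motion" is a list of rows, each a list of 4 numbers: the shift along the tool's x, y, z normalised to -1 to 1, where 1 is 400 mm, then the turn about the tool's z normalised to -1 to 1, where 1 is 0.5 rad. In form: [[dx, dy, dz, spin], ...]. A call has exactly 10 rows; each row is the pose to reach, as a shift and turn from the pose commanded when the call began, along the tool's axes at that moment; what a row does not reach only later rows make up. A row lasts 1/10 s, in which the tool goes at most 50 mm and 8.59 degrees, less where a joint would pass 70% of its speed; a pose out of reach is approached as far as the arm can. A call with a number of a shift or a turn outside -1 to 1 is refused whole. A call with a gripper value outside its range is refused whole. "claw" is the opening, from 0 (shut) to 1 (fully open), set as the call begins (left out, the last holds). The fingers move at their own pace and stop on an object; "newtons" is the grip in N (left out, the last holds). Time passes only in rows, so rows that repeat a pose let the fingers close, or fill a call up. It gives the time, the measured TCP pose, the force, the opening and the grip force at its end, in the units of the state.
- robot.read_state(): the state, without advancing time (a new reading comes with each control period).
- optics.camera(name): name is "scene" or "side" or "wrist"; returns the picture (480x640x3 uint8, red, green, blue); there is no depth.
- optics.camera_params(name): a dict with "K" (3x3 intrinsics, pixels), "dist" ([k1, k2, p1, p2, k3] as OpenCV has them; the pictures are not rectified), "extrinsics" (4x4, takes a point from world to camera coordinates). Camera axes: x right, y up, looking along -z (the intrinsics and any distortion apply to the point x, -y, -z); pixel columns grow to the right and rows downward; lengths in m; the calibration is good to about 2 mm. A picture is of the moment at which its call begins: read the wrist's pose just before it. camera_params takes no time and is no camera call; for the wrist camera it gives the pose at the moment of the call.
- ticket.sign_off(): hands the job in; it is judged then, once.
Trained networks look in the newest picture that a camera, given by its name, has taken for a name from the list of things; names that differ only in an ending like _2 or _b are one class to them, and where a whole thing is asked for, a point or a joint stands for the part that bears it (a point fixed in the world has none). Each returns a list of dicts, best first, with "confidence" (0 to 1); they miss things now and then, are a little off and sometimes report something else, mostly with a low value. They report only what shows in the picture. A call takes as long as a camera call. They do not tell look-alikes from the thing itself.
- finder.masks_of(camera, target): "mask" (480x640 bool, what is visible of it) and "location" ([column, row] in pixels, amid what is visible of it).
The state is a dict: "t": time; "joint_pos": joint angles; "joint_vel": joint speeds; "effort": joint torques, N m; "eef_pos": TCP position; "ee_rot": TCP orientation; "contact_force": force on the tool from outside, world axes, zero at the start; "moment": the same for the moment, N m; "width": finger opening in m; "grasp_force": force on a finger pad.
Only numpy, scipy, OpenCV 4.12 (cv2) and the standard library are available. Lean on these libraries where they do the work, as an engineer would, in place of code of your own. Each camera call takes 0.05 s, during which the arm holds its last target. There are 200 camera calls.

TASK

The carriage of the viewing slide carries a square four-well plate in one nest and a round dish in the other. Grip the carriage's upright black handle and slide the carriage along its rail, towards whichever side it takes, until the square plate is centred under the viewing ring and you feel the ball detent drop into its notch there. Finish while still gripping the handle, holding the carriage still in that notch; leave both dishes in their nests and everything else on the worktop undisturbed.

Things in the scene. Friction and masses are not known exactly. Their poses are not given: they have to be found in the camera images.
- rail: Fixed slide base: aluminium plate 110 x 340 mm, 8 mm thick, with 26 mm high end blocks and two steel rods along its long side. Origin: centre of its underside. Its y axis is the direction of sliding (level; +y roughly to the robot's left), its -x side faces the robot.
- carriage: Grey plate 84 (x) by 160 mm (y) sliding only along the rail's y, top 34 mm above the worktop, two square nests (70 mm inside, rims 7 mm high). Origin at worktop level below its middle, axes parallel to the rail's. Starts with its middle within 10 mm of the ring's; slides 58 mm either way from its start to an end stop, at least 8 mm past each notch. Rail friction 1.2 N plus light damping.
- handle: Upright black block handle fixed on the robot's side of the carriage, 16 mm thick along the sliding direction (y), 24 mm along x, 56 mm tall, top 90 mm above the worktop. Origin: the grip point, mid-width and mid-thickness, 20 mm below its top, 78 mm to the -x side of the carriage's middle. Axes parallel to the rail's.
- head: Viewing head clamped on the rail (fixed; where along the rail differs each time): steel column 76 mm behind (+x of) the rail's middle line, with an arm and a black ring, 54 mm outer diameter with clear lens, underside 90 mm and top of the column 110 mm above the worktop. Origin: on worktop level straight below the ring's centre; axes parallel to the rail's.
- view_axis (a point): Point straight below the ring's centre, at the height of the nest floors (34 mm above the worktop). When the carriage is in a notch, the centre of one nest is exactly here.
- nest_left (a point): Centre of the floor of the nest on the carriage's +y side (40 mm from the carriage's middle). It comes under the ring when the carriage goes to the -y notch.
- nest_right (a point): Centre of the floor of the nest on the carriage's -y side (40 mm from the carriage's middle). It comes under the ring when the carriage goes to the +y notch.
- plate_centre (a point): Centre (half-way up) of the square clear four-well plate, 66 x 66 x 14 mm, loose in one of the two nests with about 2 mm play to each side. This is the one wanted under the ring.
- dish_centre (a point): Centre (half-way up) of the round clear dish, 65 mm diameter, 17 mm high, loose in the other nest.
- tweezers: Bystander: tweezers, 15 x 124 x 10 mm, lying on the worktop between slide and robot.
- objective_case: Bystander: black round case, 43 mm diameter, 66 mm high, behind the slide. Origin: centre of its underside.
- vial: Bystander: small white-capped standing vial, 13 mm diameter, 48 mm high, just behind the slide, left of the column. Origin: centre of its underside.
- notch_left (a point): Centre of a 9 mm wide notch in the detent strip under the carriage, 40 mm to the +y side of the ring's centre. A spring ball under the carriage's middle rides flat on the strip and drops 2 mm into the notch: within 4.5 mm of the notch centre it pulls the carriage in, up to 6 N; from the centre it takes about 6 N along the rail to push it out to either side. Here nest_right is under the ring.
- notch_right (a point): Centre of a 9 mm wide notch in the detent strip under the carriage, 40 mm to the -y side of the ring's centre. A spring ball under the carriage's middle rides flat on the strip and drops 2 mm into the notch: within 4.5 mm of the notch centre it pulls the carriage in, up to 6 N; from the centre it takes about 6 N along the rail to push it out to either side. Here nest_left is under the ring.
Not all that is in view belongs to the job. What is shaped like the part that bears plate_centre but yellow is not meant.

How it is judged:
On the way:
1. the fingers have gripped the handle (contact force between the fingers and handle above 2 N), for 0.2 s.
At the end, for the whole second after the job is handed in: The nest that holds the square plate is within 2.5 mm of the ring's axis (the ball seated in the notch), the plate lies in its nest, the carriage is still (under 10 mm/s), and the fingers still hold the handle (contact force over 2 N) (((horizontal distance between plate_centre and nest_left below 0.006 m and horizontal distance between nest_left and view_axis below 0.0025 m) or (horizontal distance between plate_centre and nest_right below 0.006 m and horizontal distance between nest_right and view_axis below 0.0025 m)) and contact force between the fingers and handle above 2 N and linear speed of carriage below 0.01 m/s); the arm keeps its last pose, push and grip.
It fails at once if a dish left its nest (z of plate_centre in the frame of carriage above 0.047 m or z of dish_centre in the frame of carriage above 0.048 m or angle between any of plate_centre, dish_centre's own z axis and vertical above 0.2 rad).
It fails at once if a bystander was disturbed (distance of any of tweezers, objective_case, vial from where it was at the start of the episode above 0.015 m).
It also fails if it takes over 32 s, if anything falls off the work surface, if the arm or the gripper's body presses on something with over 40 N, if the wrist force passes 120 N, or if a joint passes its speed limit or range.

## Working session

There is one attempt and no reset: what is moved stays moved. The work goes in short steps, Python scripts to look and compute and a tool call to move; the robot and the scene stay as the last step left them, time stands still between calls to the robot, and variables do not carry over. Pictures are saved under pics/ and viewed, at most 10 in all, crops included, and the job is handed in when it is done.

Besides the shell and the picture viewer there is one more tool, called after "Request:" by a JSON object that holds its "method" and its "body". arm_command: Moves the arm, as the interface text tells. Its arguments: {"type":"object","properties":{"motion":{"type":"array"},"claw":{"type":"number"},"newtons":{"type":"number"}},"required":["motion"]}

```bash
mkdir -p pics; cat > h.py <<'E'
import numpy as np, cv2
from plant import robot, optics, ticket, finder
def snap(c,fn):
    im=optics.camera(c); cv2.imwrite('pics/'+fn,im[...,::-1]); return im
def ray(c,uv):
    P=optics.camera_params(c);E=np.array(P['extrinsics'])
    n=cv2.undistortPoints(np.array([[uv]],float),np.array(P['K']),np.array(P['dist']))[0,0]
    d=E[:3,:3].T@np.array([n[0],-n[1],-1]); o=-E[:3,:3].T@E[:3,3]; return o,d
def atz(c,uv,z):
    o,d=ray(c,uv); return o+d*(z-o[2])/d[2]
def proj(c,p):
    P=optics.camera_params(c);E=np.array(P['extrinsics']);q=E[:3,:3]@np.array(p)+E[:3,3]
    return cv2.projectPoints(np.array([[q[0],-q[1],-q[2]]]),np.zeros(3),np.zeros(3),np.array(P['K']),np.array(P['dist']))[0][0,0]
E
python3 - <<'E'
from h import *
s=robot.read_state();print(s['t'],s['eef_pos'],s['ee_rot'],s['width'],robot.grip_depth)
for c in('scene','side'):
    snap(c,c+'0.png')
    for n in ('handle','plate_centre','dish_centre','carriage','head','rail','tweezers','vial'):
        for r in finder.masks_of(c,n)[:3]: print(c,n,round(r['confidence'],2),np.round(r['location']),r['mask'].sum())
print(robot.read_state()['t'])
E
```

```text
0.0 [0.17666708 0.59900465 0.21388506] [-8.80421436e-05  1.42901597e-01  9.89736679e-01 -6.57462839e-04] 0.09190455728248488 0.0187
scene handle 0.98 [278. 263.] 528
scene plate_centre 0.97 [315. 362.] 1930
scene plate_centre 0.93 [332. 267.] 1229
scene plate_centre 0.48 [345. 230.] 1222
scene dish_centre 0.79 [303. 247.] 751
scene carriage 0.94 [297. 276.] 1830
scene head 0.82 [344. 229.] 1147
scene rail 0.76 [320. 300.] 4916
scene tweezers 0.71 [253. 298.] 482
scene tweezers 0.45 [345. 228.] 1178
scene vial 0.61 [321. 218.] 50
side handle 0.55 [371. 246.] 377
side plate_centre 0.93 [350. 234.] 631
side plate_centre 0.69 [433. 228.] 808
side dish_centre 0.76 [326. 256.] 826
side dish_centre 0.17 [314. 294.] 4634
side carriage 0.68 [349. 255.] 1580
side carriage 0.57 [233. 269.] 816
side head 0.69 [299. 228.] 1096
side rail 0.62 [314. 294.] 4537
side tweezers 0.56 [390. 290.] 71
side tweezers 0.29 [347. 254.] 1778
side vial 0.65 [269. 263.] 149
0.9
```

View pics/scene0.png

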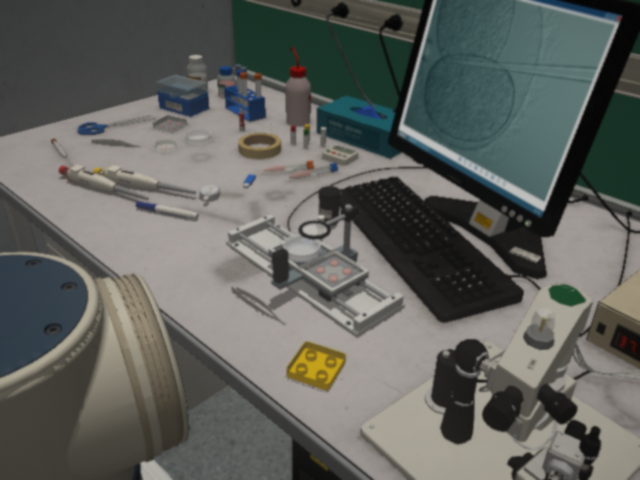

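View pics/side0.png

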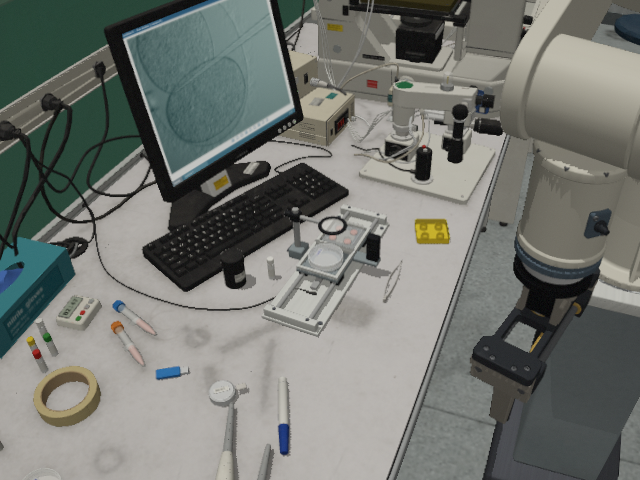

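The plate (scene 332,267; side 350,234) lies on the -y side and the dish on the +y side, so the carriage goes towards +y. The yellow one at scene (315,362) is the decoy.

```bash
python3 - <<'E'
from h import *
a=cv2.imread('pics/scene0.png')[180:340,215:415];b=cv2.imread('pics/side0.png')[195:345,255:405]
cv2.imwrite('pics/z1.png',cv2.resize(a,None,fx=4,fy=3.75*4/3.75*0.9375,interpolation=cv2.INTER_CUBIC)[:600])
cv2.imwrite('pics/z2.png',cv2.resize(b,None,fx=4,fy=4,interpolation=cv2.INTER_CUBIC))
def tri(uv1,uv2):
    o1,d1=ray('scene',uv1);o2,d2=ray('side',uv2)
    A=np.c_[d1,-d2];t=np.linalg.lstsq(A,o2-o1,rcond=None)[0]
    p,q=o1+t[0]*d1,o2+t[1]*d2;return (p+q)/2,np.linalg.norm(p-q)
for n,u,v,z in(('handle',(279.5,263),(373,247),.06),('plate',(333,267),(350,234),.041),('dish',(303,247),(326,256),.041)):
    print(n,tri(u,v),atz('scene',u,z),atz('side',v,z))
E
```

```text
handle (array([0.46904651, 0.24410434, 0.06464819]), np.float64(0.0019250991376428969)) [0.47480063 0.24946249 0.06      ] [0.46975059 0.23954882 0.06      ]
plate (array([0.53509071, 0.19482294, 0.04499396]), np.float64(0.01194994759471234)) [0.54767475 0.2007344  0.041     ] [0.53067394 0.1956608  0.041     ]
dish (array([0.54989571, 0.2741508 , 0.04340978]), np.float64(0.0023919746783220112)) [0.55414844 0.27728534 0.041     ] [0.54974592 0.27256874 0.041     ]
```

View pics/z1.png

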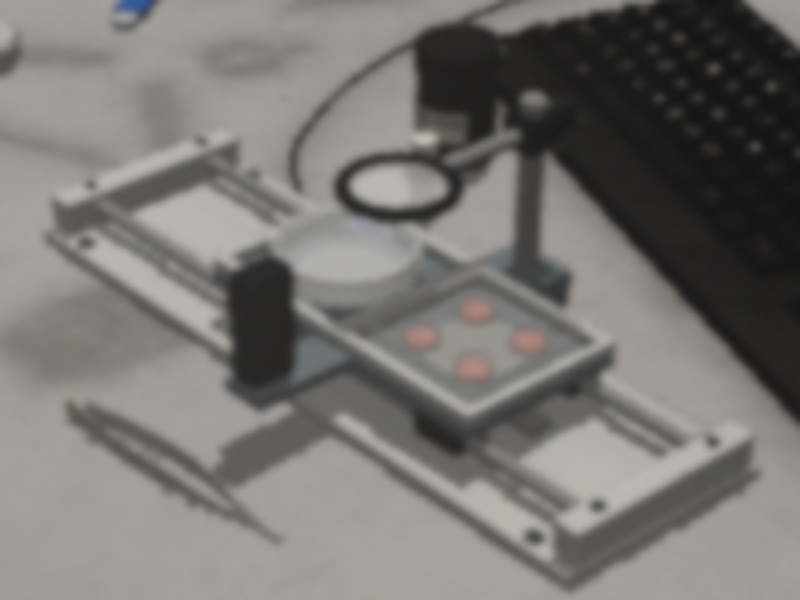

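View pics/z2.png

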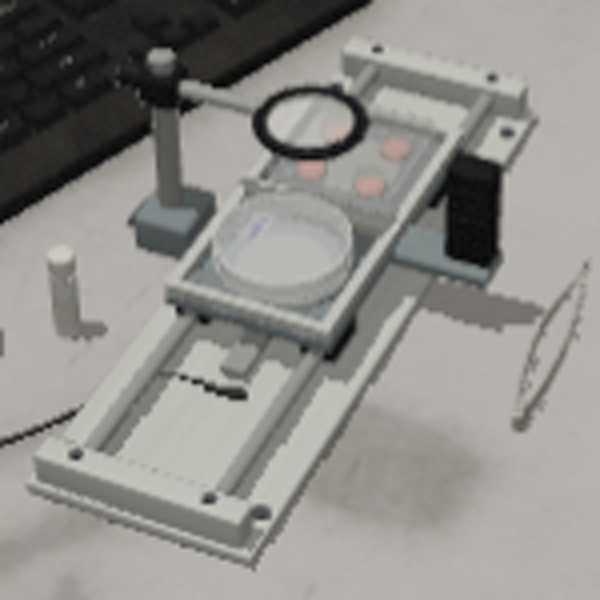

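```bash
cat > m.py <<'E'
from h import *
S=lambda x,y:(215+x/4-.4,180+y/3.75-.4)
D=lambda x,y:(255+x/4-.4,195+y/4-.4)
def tri(uv1,uv2):
    o1,d1=ray('scene',uv1);o2,d2=ray('side',uv2)
    t=np.linalg.lstsq(np.c_[d1,-d2],o2-o1,rcond=None)[0]
    p,q=o1+t[0]*d1,o2+t[1]*d2;return (p+q)/2,np.linalg.norm(p-q)
for n,s,d,z in(('base -x+y',S(45,238),D(255,566),.004),('base -x-y',S(570,588),None,0.0),('base +x-y',S(757,474),None,0.004),('base +x+y',None,D(28,488),.004),('base -x-y',None,D(538,122),.006),
 ('handletop',S(261,268),D(476,161),.09),('ring',S(399,186),D(310,122),.093),('coltop',S(535,100),D(161,53),.11),
 ('plate',S(475,342),D(355,160),.041),('dish',S(347,255),D(283,250),.043)):
    print(n,'tri',[np.round(x,4) for x in tri(s,d)] if s and d else '', *[np.round(atz(c,u,z),4)[:2] for c,u in (('scene',s),('side',d)) if u])
E
python3 m.py
```

```text
base -x+y tri [array([0.503 , 0.4279, 0.0015]), np.float64(0.0017)] [0.5018 0.4252] [0.5011 0.4305]
base -x-y tri  [0.4853 0.0906]
base +x-y tri  [0.5891 0.0835]
base +x+y tri  [0.6114 0.4237]
base -x-y tri  [0.4805 0.0987]
handletop tri [array([0.4688, 0.2411, 0.0897]), np.float64(0.0003)] [0.4682 0.2407] [0.4688 0.2413]
ring tri [array([0.5478, 0.2447, 0.0937]), np.float64(0.0003)] [0.5488 0.2455] [0.548 0.244]
coltop tri [array([0.6236, 0.2392, 0.1094]), np.float64(0.0009)] [0.6221 0.2382] [0.6237 0.2395]
plate tri [array([0.5442, 0.1968, 0.0369]), np.float64(0.0006)] [0.5403 0.193 ] [0.5421 0.2019]
dish tri [array([0.5495, 0.2768, 0.042 ]), np.float64(0.0004)] [0.5487 0.2757] [0.5488 0.278 ]
```

Request:
{"method": "arm_command", "body": {"motion": [[-0.1,-0.07,0,-0.1],[-0.2,-0.14,0.02,-0.2],[-0.3,-0.21,0.04,-0.3],[-0.4,-0.28,0.06,-0.457],[-0.5,-0.35,0.08,-0.457],[-0.6,-0.42,0.1,-0.457],[-0.7,-0.49,0.12,-0.457],[-0.8,-0.56,0.14,-0.457],[-0.9,-0.62,0.15,-0.457],[-0.953,-0.652,0.15,-0.457]], "claw": 1}}

```text
t: 1.9
eef_pos: [0.4703, 0.2388, 0.1542]
ee_rot: [0.0, 0.03, 1.0, -0.0]
contact_force: [0.1, 0.4, -0.1]
width: 0.0914
grasp_force: 0.0
```

```bash
cat > d.py <<'E'
from h import *
from scipy.spatial.transform import Rotation as R
import sys
def delta(t):
    s=robot.read_state();q=s['ee_rot'];Rm=R.from_quat(np.r_[q[1:],q[0]]).as_matrix()
    print(s['t'],np.round(s['eef_pos'],4),'y',np.round(Rm[:,1],3),'z',np.round(Rm[:,2],3),'F',np.round(s['contact_force'],1),s['width'],s['grasp_force'],'d',np.round(Rm.T@(np.array(t)-s['eef_pos'])/.4,4))
delta([float(x) for x in sys.argv[1:4]])
E
python3 d.py 0.4687 0.241 0.051; python3 - <<'E'
from h import *
im=snap('wrist','w1.png'); cv2.imwrite('pics/side1.png',optics.camera('side')[195:345,255:405,::-1].repeat(4,0).repeat(4,1))
E
```

```text
1.9 [0.4703 0.2388 0.1542] y [ 0.06   0.998 -0.001] z [ 0.    -0.001 -1.   ] F [ 0.1  0.4 -0.1] 0.09144281174825726 0.0 d [0.0043 0.0054 0.258 ]
```

View pics/w1.png

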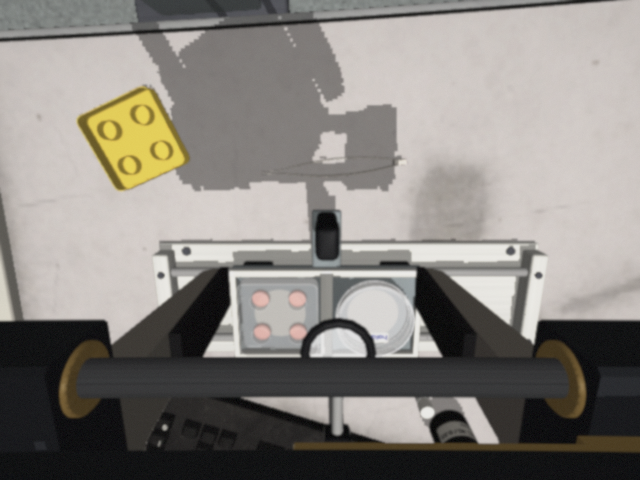

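The wrist picture confirms it: plate at (278,316) on -y, dish at (375,318) on +y, handle at (327,235). The rail edge runs level in the picture, so the tool is aligned with it.

Request:
{"method": "arm_command", "body": {"motion": [[0.002,0.003,0.06,0],[0.004,0.005,0.12,0],[0.004,0.005,0.18,0],[0.004,0.005,0.22,0],[0.004,0.005,0.258,0],[0.004,0.005,0.258,0],[0.004,0.005,0.258,0],[0.004,0.005,0.258,0],[0.004,0.005,0.258,0],[0.004,0.005,0.258,0]]}}

```text
t: 3.0
eef_pos: [0.4676, 0.2439, 0.0521]
ee_rot: [0.001, 0.029, 1.0, 0.0]
contact_force: [-0.6, 0.6, 0.3]
width: 0.092
grasp_force: 0.0
```

Request:
{"method": "arm_command", "body": {"motion": [[0,0,0,0],[0,0,0,0],[0,0,0,0],[0,0,0,0],[0,0,0,0],[0,0,0,0],[0,0,0,0],[0,0,0,0],[0,0,0,0],[0,0,0,0]], "claw": 0, "newtons": 20}}

```text
t: 4.0
eef_pos: [0.4672, 0.2434, 0.0514]
ee_rot: [-0.0, 0.029, 1.0, -0.0]
contact_force: [-0.4, 1.3, -0.4]
width: 0.0161
grasp_force: 20.0
```

```bash
python3 d.py 0.4715 0.2893 0.051
```

```text
4.0 [0.4672 0.2434 0.0514] y [ 0.058  0.998 -0.   ] z [-0. -0. -1.] F [-0.4  1.3 -0.4] 0.016056488109874877 19.998490512371063 d [-0.0041  0.1152  0.0009]
```

Request:
{"method": "arm_command", "body": {"motion": [[0,0.005,0,0],[0,0.015,0,0],[0,0.027,0,0],[0,0.04,0,0],[0,0.052,0,0],[0,0.064,0,0],[0,0.075,0,0],[0,0.085,0,0],[0,0.092,0,0],[0,0.095,0,0]]}}

```text
t: 5.0
eef_pos: [0.4694, 0.2813, 0.0514]
ee_rot: [-0.0, 0.029, 1.0, -0.0]
contact_force: [2.0, -6.3, 1.7]
width: 0.0159
grasp_force: 20.0
```

Request:
{"method": "arm_command", "body": {"motion": [[0,0.001,0,0],[0,0.002,0,0],[0,0.003,0,0],[0,0.004,0,0],[0,0.005,0,0],[0,0.005,0,0],[0,0.005,0,0],[0,0.005,0,0],[0,0.005,0,0],[0,0.005,0,0]]}}

```text
t: 6.0
eef_pos: [0.4695, 0.2835, 0.0514]
ee_rot: [0.0, 0.029, 1.0, 0.0]
contact_force: [0.9, -3.3, 0.9]
width: 0.0161
grasp_force: 20.0
```

```bash
python3 d.py 0.4725 0.2891 0.051; python3 - <<'E'
from h import *
snap('side','side2.png');snap('wrist','w2.png')
a=cv2.imread('pics/side2.png')[195:345,255:405];cv2.imwrite('pics/z3.png',cv2.resize(a,None,fx=4,fy=4,interpolation=cv2.INTER_CUBIC))
E
```

```text
6.0 [0.4695 0.2835 0.0514] y [0.058 0.998 0.   ] z [ 0.  0. -1.] F [ 0.9 -3.3  0.9] 0.016109343195945123 19.99873548746109 d [-0.0067  0.0143  0.0009]
```

View pics/w2.png

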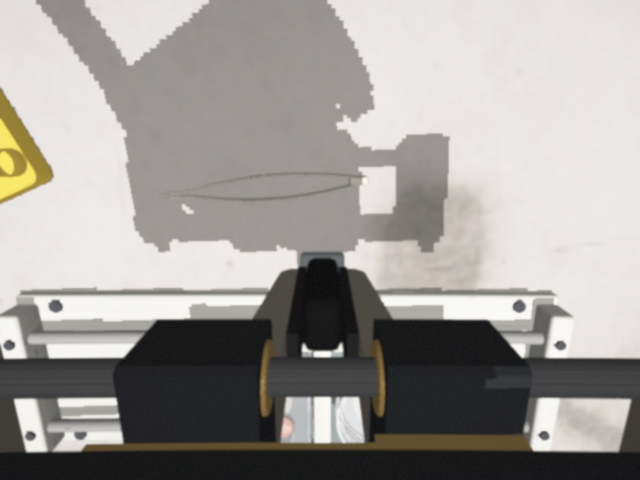

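View pics/z3.png

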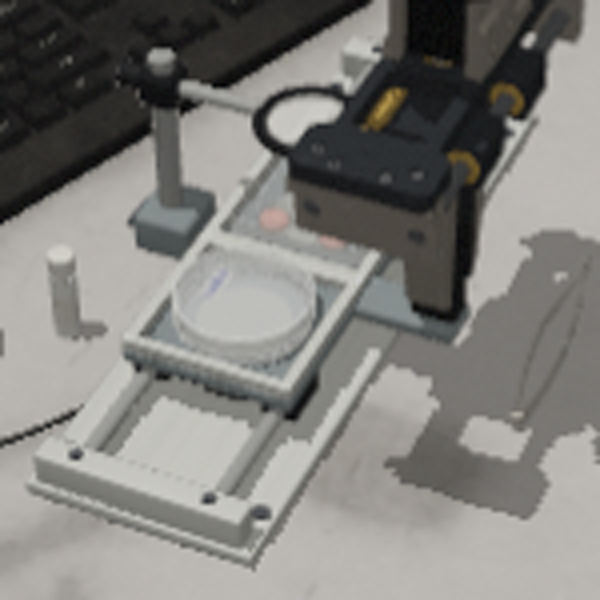

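Request:
{"method": "arm_command", "body": {"motion": [[0,0.001,0,0],[0,0.0025,0,0],[0,0.0025,0,0],[0,0.0025,0,0],[0,0.0025,0,0],[0,0.0025,0,0],[0,0.0025,0,0],[0,0.0025,0,0],[0,0.0025,0,0],[0,0.0025,0,0]]}}

```text
t: 7.1
eef_pos: [0.4696, 0.2847, 0.0514]
ee_rot: [0.0, 0.029, 1.0, 0.0]
contact_force: [1.2, 0.1, -1.5]
width: 0.0156
grasp_force: 20.0
```

Request:
{"method": "arm_command", "body": {"motion": [[0,0.001,0,0],[0,0.0025,0,0],[0,0.0025,0,0],[0,0.0025,0,0],[0,0.0025,0,0],[0,0.0025,0,0],[0,0.0025,0,0],[0,0.0025,0,0],[0,0.0025,0,0],[0,0.0025,0,0]]}}

```text
t: 8.1
eef_pos: [0.4696, 0.2855, 0.0514]
ee_rot: [0.0, 0.029, 1.0, -0.0]
contact_force: [1.4, -3.4, -0.2]
width: 0.0162
grasp_force: 20.0
```

Request:
{"method": "arm_command", "body": {"motion": [[0,0.001,0,0],[0,0.0025,0,0],[0,0.0025,0,0],[0,0.0025,0,0],[0,0.0025,0,0],[0,0.0025,0,0],[0,0.0025,0,0],[0,0.0025,0,0],[0,0.0025,0,0],[0,0.0025,0,0]]}}

```text
t: 9.1
eef_pos: [0.4697, 0.2868, 0.0514]
ee_rot: [0.0, 0.029, 1.0, 0.0]
contact_force: [1.7, 4.2, -4.4]
width: 0.0158
grasp_force: 20.0
```

Request:
{"method": "arm_command", "body": {"motion": [[0,0.001,0,0],[0,0.0025,0,0],[0,0.0025,0,0],[0,0.0025,0,0],[0,0.0025,0,0],[0,0.0025,0,0],[0,0.0025,0,0],[0,0.0025,0,0],[0,0.0025,0,0],[0,0.0025,0,0]]}}

```text
t: 10.1
eef_pos: [0.4697, 0.2875, 0.0514]
ee_rot: [0.0, 0.029, 1.0, -0.0]
contact_force: [2.3, -2.0, -1.4]
width: 0.0158
grasp_force: 20.0
```

```bash
cat > f.py <<'E'
from h import *
F=[]
for i in range(8): optics.camera('wrist');s=robot.read_state();F.append(np.r_[s['contact_force'],s['eef_pos']*1000 if hasattr(s['eef_pos'],'shape') else np.array(s['eef_pos'])*1000])
F=np.array(F);print(s['t'],F.mean(0).round(2),F.std(0).round(2),F[:,1].round(1))
E
python3 f.py
```

```text
10.5 [  2.1   -1.66  -2.   469.75 287.5   51.38] [0.4  0.34 0.62 0.02 0.02 0.01] [-1.9 -1.1 -1.6 -1.3 -2.2 -1.8 -2.  -1.4]
```

Request:
{"method": "arm_command", "body": {"motion": [[0,0.001,0,0],[0,0.0025,0,0],[0,0.0025,0,0],[0,0.0025,0,0],[0,0.0025,0,0],[0,0.0025,0,0],[0,0.0025,0,0],[0,0.0025,0,0],[0,0.0025,0,0],[0,0.0025,0,0]]}}

```text
t: 11.5
eef_pos: [0.4699, 0.2888, 0.0514]
ee_rot: [0.0, 0.029, 1.0, 0.0]
contact_force: [2.3, 5.7, -4.8]
width: 0.016
grasp_force: 20.0
```

```bash
python3 f.py
```

```text
11.9 [  1.85   4.68  -5.08 469.86 288.82  51.39] [0.73 0.33 0.38 0.01 0.01 0.01] [4.6 5.1 4.4 4.7 4.  4.9 4.8 5.1]
```

Request:
{"method": "arm_command", "body": {"motion": [[0,0.001,0,0],[0,0.0025,0,0],[0,0.0025,0,0],[0,0.0025,0,0],[0,0.0025,0,0],[0,0.0025,0,0],[0,0.0025,0,0],[0,0.0025,0,0],[0,0.0025,0,0],[0,0.0025,0,0]]}}

```text
t: 12.9
eef_pos: [0.4699, 0.2895, 0.0514]
ee_rot: [0.0, 0.029, 1.0, -0.0]
contact_force: [2.8, 1.1, -2.8]
width: 0.0159
grasp_force: 20.0
```

```bash
python3 f.py
```

```text
13.3 [ 2.6500e+00  2.6000e-01 -3.7900e+00  4.6987e+02  2.8948e+02  5.1390e+01] [0.46 0.48 0.48 0.01 0.02 0.01] [-0.2 -0.1  0.3 -0.3  0.4  0.5  0.2  1.3]
```

Request:
{"method": "arm_command", "body": {"motion": [[0,0.001,0,0],[0,0.0025,0,0],[0,0.0025,0,0],[0,0.0025,0,0],[0,0.0025,0,0],[0,0.0025,0,0],[0,0.0025,0,0],[0,0.0025,0,0],[0,0.0025,0,0],[0,0.0025,0,0]]}}

```text
t: 14.3
eef_pos: [0.4699, 0.29, 0.0514]
ee_rot: [-0.0, 0.029, 1.0, -0.0]
contact_force: [4.4, -4.1, -2.3]
width: 0.0162
grasp_force: 20.0
```

Request:
{"method": "arm_command", "body": {"motion": [[0,0.001,0,0],[0,0.0025,0,0],[0,0.0025,0,0],[0,0.0025,0,0],[0,0.0025,0,0],[0,0.0025,0,0],[0,0.0025,0,0],[0,0.0025,0,0],[0,0.0025,0,0],[0,0.0025,0,0]]}}

```text
t: 15.3
eef_pos: [0.4699, 0.2904, 0.0514]
ee_rot: [-0.0, 0.029, 1.0, -0.001]
contact_force: [3.2, -7.8, -0.4]
width: 0.0159
grasp_force: 20.0
```

```bash
python3 f.py; python3 - <<'E'
from h import *
snap('scene','scene3.png');snap('side','side3.png')
s=cv2.imread('pics/scene3.png')[180:340,215:415];d=cv2.imread('pics/side3.png')[195:345,255:405]
cv2.imwrite('pics/z4.png',np.vstack([cv2.resize(s,(400,300),interpolation=cv2.INTER_CUBIC),cv2.resize(d,(400,300),interpolation=cv2.INTER_CUBIC)]) if 0 else cv2.resize(s,(800,600),interpolation=cv2.INTER_CUBIC))
E
```

```text
15.7 [ 3.8900e+00 -7.6100e+00  1.0000e-02  4.6988e+02  2.9037e+02  5.1370e+01] [0.41 0.53 0.22 0.01 0.01 0.01] [-8.2 -7.9 -7.1 -7.4 -7.  -7.8 -8.4 -7. ]
```

View pics/z4.png

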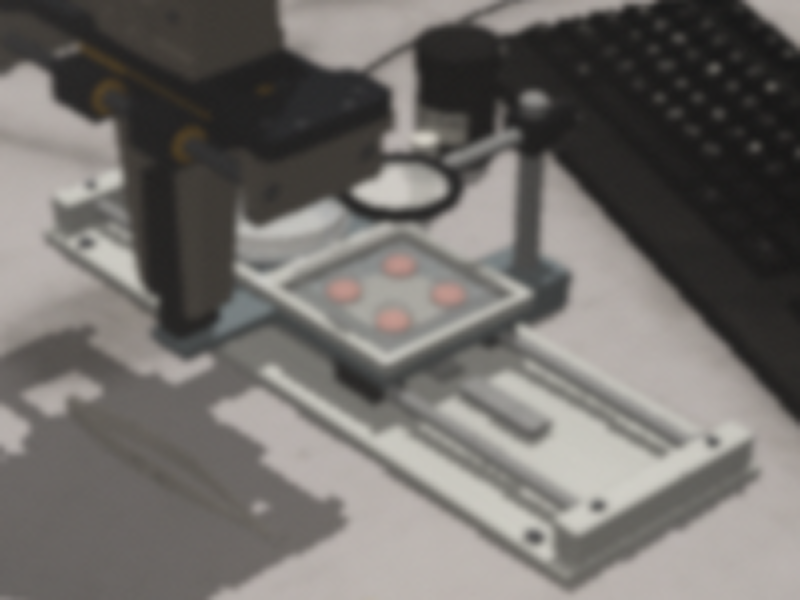

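The force first pulled forward, then rose to 7.6 N of resistance with the TCP almost stalled, so the ball is in the notch. I'm easing off to take the push away.

Request:
{"method": "arm_command", "body": {"motion": [[0,-0.001,0,0],[0,-0.002,0,0],[0,-0.003,0,0],[0,-0.003,0,0],[0,-0.003,0,0],[0,-0.003,0,0],[0,-0.003,0,0],[0,-0.003,0,0],[0,-0.003,0,0],[0,-0.003,0,0]]}}

```text
t: 16.8
eef_pos: [0.4699, 0.2901, 0.0514]
ee_rot: [-0.0, 0.029, 1.0, -0.0]
contact_force: [4.1, -4.4, -1.9]
width: 0.0162
grasp_force: 20.0
```

```bash
python3 f.py; python3 - <<'E'
import sys,io,contextlib
with contextlib.redirect_stdout(io.StringIO()):
    from m import *
for z in(.04,.044):print(atz('scene',S(396,293),z))
print(atz('scene',S(475,342),.041))
for z in (.034,.041):
  print(proj('scene',[.548,.2447,z]),S(396,293))
E
```

```text
17.2 [  3.58  -4.2   -2.05 469.91 290.1   51.38] [0.38 0.48 0.31 0.01 0.02 0.01] [-3.7 -4.3 -4.5 -4.4 -5.2 -4.  -3.6 -3.9]
[0.54508845 0.24272728 0.04      ]
[0.54089184 0.23861389 0.044     ]
[0.54032194 0.19301655 0.041     ]
[313.95141893 259.53576045] (313.6, 257.73333333333335)
[313.99861578 256.07744641] (313.6, 257.73333333333335)
```

Request:
{"method": "arm_command", "body": {"motion": [[0,-0.001,0,0],[0,-0.0015,0,0],[0,-0.0015,0,0],[0,-0.0015,0,0],[0,-0.0015,0,0],[0,-0.0015,0,0],[0,-0.0015,0,0],[0,-0.0015,0,0],[0,-0.0015,0,0],[0,-0.0015,0,0]]}}

```text
t: 18.2
eef_pos: [0.4699, 0.2898, 0.0514]
ee_rot: [0.0, 0.029, 1.0, 0.0]
contact_force: [3.0, 0.7, -3.6]
width: 0.016
grasp_force: 20.0
```

```bash
python3 f.py; python3 -c "
from h import *
s=robot.read_state();print(s['width'],s['grasp_force'])"
```

```text
18.6 [  3.44   2.4   -4.56 469.9  289.79  51.39] [0.59 0.55 0.42 0.02 0.02 0.01] [1.3 2.8 2.5 1.9 2.5 2.8 3.1 2.2]
0.01598396830773913 19.99804526567459
```

```bash
python3 -c "
from h import *
print(ticket.sign_off())"
```

```text
the job is handed in; nothing more can be done
None
```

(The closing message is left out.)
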